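# Zero the dial scale with a flat screwdriver

### The job

The pointer of the empty dial scale has drifted off: take the flat-blade screwdriver (the thick six-sided handle) out of the wooden tool block, turn its blade lightly on the scale's recessed zero screw until it drops into the slot, seat it fully home, and turn the screw until the pointer stands on the wedge-shaped zero mark at the top of the dial. Then put the screwdriver back upright in the tool block; never press or force the screw hard, and leave everything else where it is.

Things in the scene. Friction and masses are not known exactly. Their poses are not given: they have to be found in the camera images.
- driver: Flat-blade screwdriver, 130 mm long, 90 g, standing blade down in one of the tool block's two bores. Origin: middle of the blade's end; z runs up the shank to the handle, x along the blade's 10 mm width, y across its 2.2 mm thickness. Blade 12 mm long, then a round 8 mm shank; its handle starts with a 20 mm bolster at 50 mm.
- driver_grip (a point): Good place to grip: on the driver's axis, 100 mm above the blade's end, axes as the driver's. The thick black handle is six-sided, 24 mm across flats, from 53 to 122 mm above the blade's end, then tapers to its top at 130 mm; one pair of flats faces +x and -x of the driver.
- cross_driver: The other screwdriver (cross-point, slim round black handle of 18 mm, 117 mm long), standing in the other bore. Not needed. Origin at its point, z up the shank.
- tool_block: Wooden block, 56 x 140 x 56 mm (x, y, z), heavy and fixed. Origin: centre of its underside. Two upright bores of 15 mm, 53 mm deep, at y = -35 and +35 mm; each holds one driver, whose handle's foot rests on the block's top, so that the blade's end hangs 6 mm above the underside. Which driver is in which bore varies.
- scale: Grey mechanical dial scale, fixed: casing 224 x 184 mm (x, y), flat top at 100 mm, sloping dial panel on its -x side, round steel pan of 132 mm (rim at 137 mm) centred at x = 48, y = 0 mm. Origin: centre of its underside, x from dial to pan. Dial of 40 equal divisions. More than 12 N between driver and scale would damage the screw.
- adjuster (a point): Centre of the top of the slotted brass zero screw at rest, at x = 0, y = 70, z = 107.5 mm of the scale; axes as the scale's. Upright axis; head 12 mm across, slot right across it, 4.2 mm wide, 3.6 mm deep. The slot's direction is not measured: at the start up to 1.2 rad either side of the scale's x axis, whatever the pointer shows. Turning takes about 0.025 N m.
- collar (a point): Centre of the mouth of the fixed steel guide collar round the screw, 6 mm above the screw's top: bore 12.6 mm, countersunk to 19 mm, 23 mm outside. The head below is sprung: pressed, it yields downwards from 1.5 N by 12 N per mm, to a hard stop after 1.8 mm. When the turning blade meets the slot the head rises round it and the force drops.
- pointer (a joint): Angle of the black pointer, rad: 0 on the wedge-shaped zero mark at the dial's top, positive clockwise as seen facing the dial; a division is 0.157. Starts 0.45 to 0.84 short of zero (negative). Geared: turning the screw clockwise (from above) by 1 rad moves it +0.6, anticlockwise moves it back; it stays where it is left.
- bowl: Small white bowl, 115 mm wide, 51 mm high, standing on the worktop; bystander. Origin: centre of its underside.
- lemon: Lemon, 78 mm long, lying on the worktop; bystander.
- tin: Tin, 76 mm across, 110 mm high; bystander. Origin: centre of its underside.

How it is judged:
By the outcome, as a careful person would: the job done as asked, in the order asked, and still so for the second after the job is handed in, with the robot touching nothing.
It also fails if it takes over 67 s, if anything falls off the work surface, if the arm or the gripper's body presses on something with over 40 N, if the wrist force passes 120 N, or if a joint passes its speed limit or range.

### The arm

A 7-joint arm with a two-finger parallel gripper is mounted at the origin on a cart in front of the work surface, level with it; the furniture and walls round the work are solid. World frame = base frame: x ahead of the robot, y to its left, z up, the work surface at z = 0. Lengths are in m, angles in rad, forces in N, time in s.
With the tool pointing down it reaches from about 0.4 to 0.85 m from the base axis. Payload 10.4 kg.
Tool frame: the origin (TCP) lies at the very end of the fingers, on their centre line; the grasp point (between the pads) lies 19 mm behind it; z points along the fingers, y is the direction in which the jaws open and shut (so a half turn about z gives the same grasp; the last joint's range is limited). The gripper opens to 87 mm and grips with 3 to 60 N. Pads are 19 mm wide; open, the fingers measure 117 mm over their backs; the gripper's body (75 mm by 190 mm) begins 51 mm behind the grasp point.
Start: joints at [1.198, 0.332, -0.065, 1.46, 0.022, 1.35, -0.088], TCP at [0.214, -0.587, 0.223] pointing down, gripper open.
Joint ranges: [-2.6, 2.6], [-0.5, 2.12], [-1.47, 1.34], [0.16, 2.42], [-1.27, 4.41], [0.06, 2.06], [-2.6, 2.6]. Speed limits (rad/s): [2.22, 2.22, 2.79, 2.79, 3.14, 3.14, 3.14].

### API

Orientations are given as a unit quaternion [w, x, y, z].
In Python, from plant import readout, vision, r gives the robot as it stands. The module is installed in compiled form; this text tells all that it offers.
- The arm moves only by the tool servo_tool, never from a script. Its argument "commands" is a list of rows, each a list of 3 entries, a list of its own where there are three numbers: the closure, from 0 (fully open) to 1 (shut), then the shift along the world's x, y, z in mm, then the turn about the world's z in rad. In form: [[claw, [x, y, z], spin], ...]. A call has 1 to 10 rows; each row shifts and turns the pose as measured when the row begins; what a row does not reach is not made up. A row lasts 1/10 s, in which the tool goes at most 50 mm and 8.59 degrees, less where a joint would pass 70% of its speed; a pose out of reach is approached as far as the arm can. A call is refused whole if a number of a shift passes 50 or a number of a turn 0.15, either way. A call with a gripper value outside its range is refused whole. The fingers move at their own pace and stop on an object; the grip force is fixed at half the most. Time passes only in rows, so rows that do not move let the fingers close. It gives the time, the measured TCP pose, the force and the opening at its end, in the units of the state.
- readout.get_obs(): the state, without advancing time (a new reading comes with each control period).
- vision.grab_frame(name): name is "scene" or "top" or "wrist"; returns (picture, depth): 420x560x3 uint8, red, green, blue; 420x560 float32, m along the optical axis (not along the pixel's ray), 0 where there is no reading.
- vision.camera_params(name): a dict with "mtx" (3x3 intrinsics, pixels), "R" (3x3) and "t" (3): a world point X has camera coordinates R X + t. Camera axes: x right, y down, z forward; pixel columns grow to the right and rows downward; lengths in m; the calibration is good to about 2 mm. A picture is of the moment at which its call begins: read the wrist's pose just before it. camera_params takes no time and is no camera call; for the wrist camera it gives the pose at the moment of the call.
- r.close_job(): hands the job in, once; it reports no verdict.
The state is a dict: "t": time; "joint_pos": joint angles; "joint_velocities": joint speeds; "effort": joint torques, N m; "tcp_pos": TCP position; "tool_rot": TCP orientation; "force": force on the tool from outside, world axes, zero at the start; "moment": the same for the moment, N m; "finger_gap": finger opening in m.
Only numpy, scipy, OpenCV 4.12 (cv2) and the standard library are available. Lean on these libraries where they do the work, as an engineer would, in place of code of your own. Each camera call takes 0.05 s, during which the arm holds its last target.

## Working session

There is one attempt and no reset: what is moved stays moved. The work goes in short steps, Python scripts to look and compute and a tool call to move; the robot and the scene stay as the last step left them, time stands still between calls to the robot, and variables do not carry over. Pictures are saved under pics/ and viewed, and the job is handed in when it is done.

Besides the shell and the picture viewer there is one more tool, called after "Emit:" as name(argument=value, ...), one argument or row to a line, values as JSON. servo_tool: Moves the arm, as the interface text tells. Its arguments: {"type":"object","properties":{"commands":{"type":"array","items":{"type":"array"}}},"required":["commands"]}

```bash
mkdir -p pics; python3 - <<'E'
from plant import readout, vision, r
import cv2,numpy as np
print(readout.get_obs())
for n in ["scene","top","wrist"]:
    p,d=vision.grab_frame(n); c=vision.camera_params(n)
    cv2.imwrite(f"pics/{n}0.png",p[:,:,::-1]); np.savez(f"{n}0.npz",p=p,d=d,**c)
    print(n,c)
E
```

```text
{'t': 0.0, 'joint_pos': array([ 1.1984067 ,  0.3328991 , -0.06470825,  1.46091557,  0.02160069,
        1.34991648, -0.08848005]), 'joint_velocities': array([ 0.00060398, -0.00170041, -0.00042616, -0.00131488, -0.00097041,
       -0.00260838,  0.0005693 ]), 'effort': array([ 2.17898509e-03, -6.23256469e+01,  2.60971847e-02, -3.89903784e+01,
       -6.13415474e-02,  3.97325575e-02,  1.51015265e-04]), 'tcp_pos': array([ 0.21405509, -0.58679308,  0.22174926]), 'tool_rot': array([-7.04154221e-04,  9.84740384e-01,  1.74028318e-01, -1.57008352e-04]), 'force': array([-0.64548116, -0.46749553,  0.35361832]), 'moment': array([ 0.04502043, -0.01950298,  0.00985774]), 'finger_gap': 0.0868964670763043}
scene {'mtx': array([[471.47125542,   0.        , 285.29493528],
       [  0.        , 471.47125542, 207.5850661 ],
       [  0.        ,   0.        ,   1.        ]]), 'R': array([[ 0.56372149, -0.82594046, -0.00635875],
       [-0.72904738, -0.49394206, -0.47382608],
       [ 0.38821127,  0.27174178, -0.88059549]]), 't': array([-0.3897815 ,  0.42410744,  0.87027437])}
top {'mtx': array([[533.60647659,   0.        , 283.39203405],
       [  0.        , 533.60647659, 208.5205318 ],
       [  0.        ,   0.        ,   1.        ]]), 'R': array([[ 0.02711022, -0.99958426, -0.00981585],
       [-0.99848537, -0.02660752, -0.04815602],
       [ 0.04787482,  0.01110651, -0.99879159]]), 't': array([-0.0748607 ,  0.58116515,  1.44239608])}
wrist {'mtx': array([[359.96683007,   0.        , 279.1028569 ],
       [  0.        , 359.96683007, 202.73627727],
       [  0.        ,   0.        ,   1.        ]]), 'R': array([[ 3.40849060e-01, -9.40117861e-01, -5.71568281e-04],
       [-9.04618038e-01, -3.28143620e-01,  2.72007299e-01],
       [-2.55906476e-01, -9.21963811e-02, -9.62295018e-01]]), 't': array([-0.62447821, -0.03102292,  0.39112279])}
```

View pics/scene0.png

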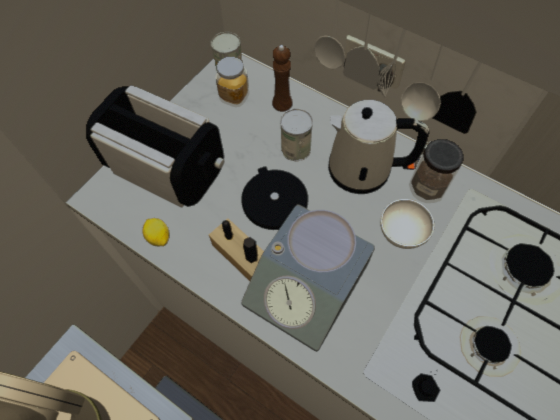

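View pics/top0.png

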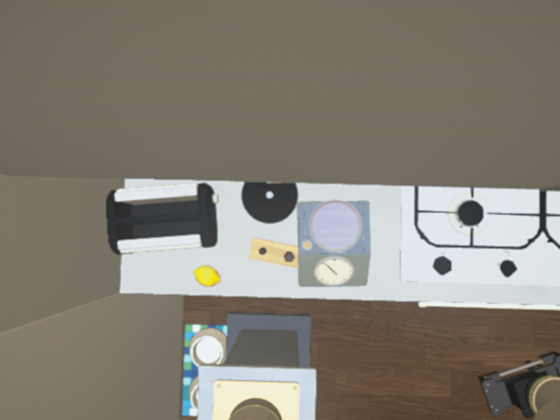

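View pics/wrist0.png

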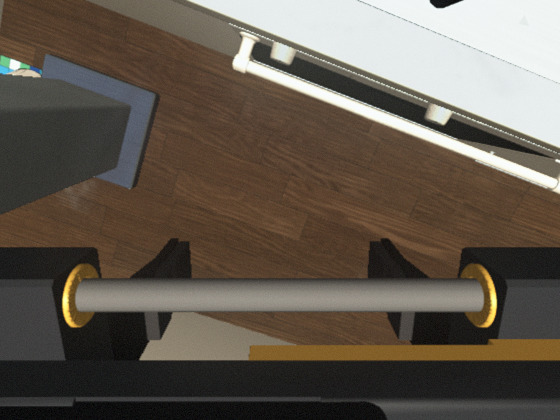

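The driver with the thicker handle stands nearest the scale, at scene pixel (250,243) and top pixel (289,256). The slim one is at scene (227,230). The brass screw is at about scene (278,248) and top (307,245). I'll measure these next.

```bash
cat > h.py <<'E'
import numpy as np,cv2
def load(f):
    z=np.load(f); return {k:z[k] for k in z.files}
def pt(c,u,v,d=None,z=None):
    K,R,t=c['mtx'],c['R'],c['t']
    ray=np.linalg.inv(K)@np.array([u,v,1.])
    o=-R.T@t; w=R.T@ray
    if z is not None: s=(z-o[2])/w[2]
    else: s=c['d'][int(round(v)),int(round(u))] if d is None else d
    return o+s*w
def proj(c,X):
    q=c['R']@np.asarray(X)+c['t']; p=c['mtx']@q; return p[:2]/p[2]
def cloud(c):
    d=c['d']; v,u=np.mgrid[:d.shape[0],:d.shape[1]]
    rays=np.stack([u,v,np.ones_like(u)],-1)@np.linalg.inv(c['mtx']).T
    return (rays*d[...,None]-c['t'])@c['R']
E
python3 - <<'E'
from h import *
for n in ["scene","top"]:
    c=load(n+"0.npz"); P=cloud(c); ok=c['d']>0
    print(n, "z worktop med", np.median(P[ok&(abs(P[...,2])<.02)][:,2]))
    pts={"scene":[(250,243),(227,230),(278,248),(320,240),(410,215),(296,120)],"top":[(289,256),(263,251),(307,245),(335,226),(280,180)]}[n]
    for u,v in pts: print((u,v),P[v,u].round(4))
    for nm,zz in (("block",.056),("scaletop",.100)):
        m=ok&(abs(P[...,2]-zz)<.006)
        vs,us=np.nonzero(m)
        if n=="top": s=(us>240)&(us<375)&(vs>195)&(vs<295)
        else: s=(us>200)&(us<380)&(vs>200)&(vs<350)
        m2=np.zeros(m.shape,np.uint8); m2[vs[s],us[s]]=1
        k,l,st,ce=cv2.connectedComponentsWithStats(m2)
        for i in np.argsort(-st[1:,4])[:2]+1:
            X=P[l==i][:,:2].astype(np.float32); print(nm,st[i,4],cv2.minAreaRect(X*1000), np.median(P[l==i][:,2]))
    im=c['p'][:,:,::-1]
    if n=="scene": im=im[190:360,190:390]
    else: im=im[185:305,235:385]
    cv2.imwrite(f"pics/{n}0z.png",cv2.resize(im,None,fx=4,fy=4,interpolation=cv2.INTER_CUBIC)[:600,:800])
E
```

```text
scene z worktop med 0.0029189014490575787
(250, 243) [ 0.4543 -0.081   0.1371]
(227, 230) [ 0.4615 -0.0151  0.1051]
(278, 248) [ 0.4868 -0.123   0.1054]
(320, 240) [ 0.5383 -0.1871  0.1292]
(410, 215) [ 0.7504 -0.3005  0.0184]
(296, 120) [0.7728 0.0249 0.1052]
block 1025 ((462.0633544921875, -39.079734802246094), (134.52976989746094, 56.701438903808594), 80.0724868774414) 0.05692555355892214
block 729 ((409.62060546875, -195.93096923828125), (27.47585105895996, 183.8961639404297), 2.8298420906066895) 0.05615499945699812
scaletop 3231 ((521.390869140625, -190.6622314453125), (156.67567443847656, 184.62301635742188), 2.554124116897583) 0.10120333735359104
scaletop 30 ((448.4825134277344, -82.52234649658203), (10.674885749816895, 24.485776901245117), 40.67220687866211) 0.10024275462453397
top z worktop med 0.0028301390318126573
(289, 256) [ 0.4593 -0.0777  0.1379]
(263, 251) [ 0.4694 -0.0121  0.1228]
(307, 245) [ 0.4871 -0.123   0.1025]
(335, 226) [ 0.537  -0.1909  0.1296]
(280, 180) [ 0.596  -0.0599  0.652 ]
block 871 ((463.7759704589844, -40.54350280761719), (135.10507202148438, 56.26374435424805), 80.04969787597656) 0.05620706672826894
block 227 ((413.3371276855469, -218.93228149414062), (25.080717086791992, 137.45404052734375), 4.530588150024414) 0.05550231860187493
scaletop 1774 ((524.4553833007812, -190.84326171875), (156.6882781982422, 184.1922149658203), 2.7672972679138184) 0.10007451643530575
scaletop 5 ((486.55157470703125, -124.87579345703125), (6.9570746421813965, 1.8216217756271362), 45.969539642333984) 0.10403644940611004
```

View pics/scene0z.png

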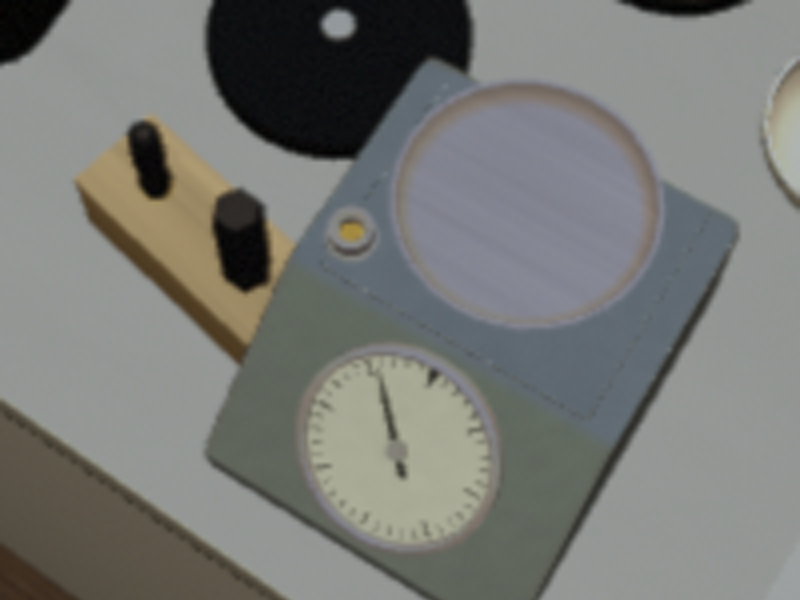

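View pics/top0z.png

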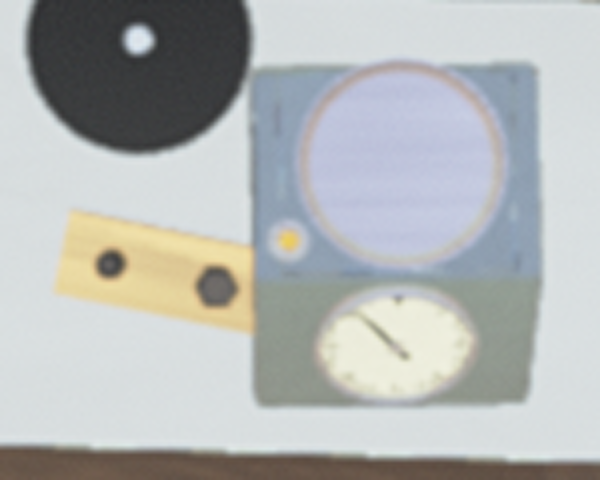

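Emit:
servo_tool(
  commands=[
    [0, [20, 42, 8], 0.1],
    [0, [20, 42, 8], 0.1],
    [0, [20, 42, 5], 0.1],
    [0, [20, 42, 5], 0.1],
    [0, [20, 42, 0], 0.1],
    [0, [20, 42, 0], 0.1],
    [0, [20, 42, 0], 0.1],
    [0, [20, 42, 0], 0.1],
    [0, [20, 42, 0], 0.1],
    [0, [20, 42, 0], 0.1],
  ],
)

```text
t: 1.15
tcp_pos: [0.4125, -0.1543, 0.2451]
tool_rot: [0.0, 0.772, 0.635, -0.004]
force: [1.5, 0.4, 0.8]
finger_gap: 0.087
```

```bash
cat >> h.py <<'E'
def snap(n,tag):
    from plant import readout, vision
    c=vision.camera_params(n); o=readout.get_obs(); p,d=vision.grab_frame(n)
    cv2.imwrite(f"pics/{tag}.png",p[:,:,::-1]); np.savez(f"{tag}.npz",p=p,d=d,**c)
    print("t",o['t'],"tcp",o['tcp_pos'].round(4),"yaw x",round(2*np.arctan2(o['tool_rot'][2],o['tool_rot'][1]),4),"q",o['joint_pos'].round(3),"F",o['force'].round(2))
    return dict(p=p,d=d,**c)
E
python3 - <<'E'
from h import *
c=snap("wrist","w1")
print(-c['R'].T@c['t'], c['R'].round(3))
for X in [(.457,-.078,.136),(.486,-.123,.1075)]: print(proj(c,X))
E
```

```text
t 1.15 tcp [ 0.4125 -0.1543  0.2451] yaw x 1.3765 q [ 0.797 -0.068 -0.517  1.855 -0.028  1.349  0.094] F [1.51 0.38 0.82]
[ 0.42856294 -0.08019606  0.40722593] [[ 0.981 -0.195 -0.004]
 [-0.186 -0.943  0.278]
 [-0.058 -0.271 -0.961]]
[319.03177811  87.59154023]
[359.30451502 137.69248796]
```

View pics/w1.png

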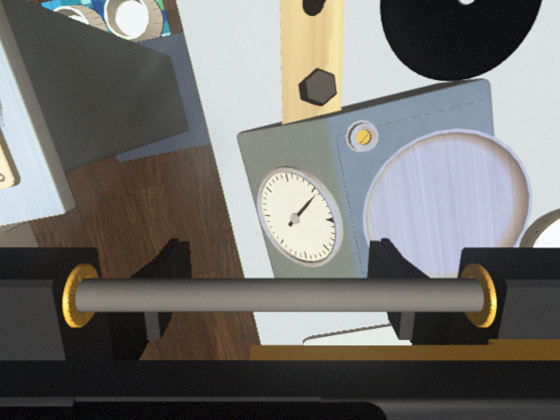

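The wrist view shows the hex handle at (318,87), the slotted screw at (363,136), and the dial with its pointer at (296,218). Zooming in to measure them.

```bash
python3 - <<'E'
from h import *
c=load("w1.npz"); im=c['p'][:,:,::-1]
a=cv2.resize(im[60:160,280:390],None,fx=7,fy=6*7/6,interpolation=cv2.INTER_CUBIC)[:600]
cv2.imwrite("pics/w1z.png",cv2.resize(im[62:162,280:390],(770,600) if 0 else (660,600),interpolation=cv2.INTER_CUBIC))
cv2.imwrite("pics/w1d.png",cv2.resize(im[160:270,250:350],(545,600),interpolation=cv2.INTER_CUBIC))
# hex
P=cloud(c); g=im.max(2).astype(int)
m=((abs(P[...,2]-.134)<.008)).astype(np.uint8); m[:, :290]=0;m[:,345:]=0;m[120:]=0
k,l,st,ce=cv2.connectedComponentsWithStats(m); i=1+np.argmax(st[1:,4]); print(st[i],ce[i])
X=P[l==i]; print(np.median(X,axis=0), X[:,2].max())
E
```

```text
[302  67  35  39 964] [319.57053942  86.39419087]
[ 0.45759625 -0.07723596  0.1359449 ] 0.13862938675041747
```

View pics/w1z.png

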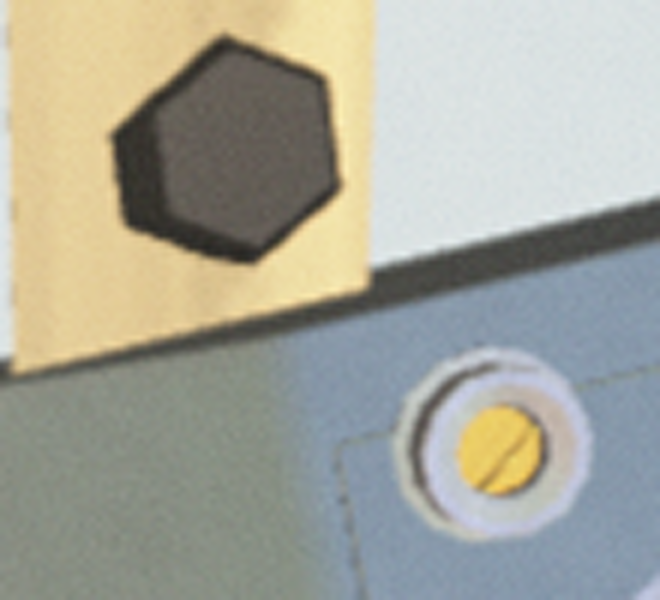

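View pics/w1d.png

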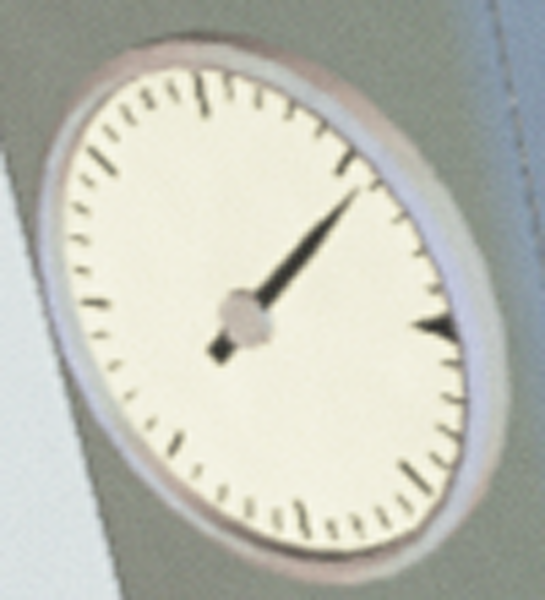

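```bash
python3 - <<'E'
from h import *
c=load("w1.npz")
f=lambda x,y,z: pt(c,280+x/6-.42,62+y/6-.42,z=z)
def ang(a,b,z):
    d=f(*b,z)-f(*a,z); return np.degrees(np.arctan2(d[1],d[0])), np.hypot(*d[:2])
for a,b in [((225,35),(325,80)),((325,80),(340,185)),((340,185),(262,262)),((262,262),(165,212))]: print("hexedge",ang(a,b,.13))
print("slot",ang((475,490),(530,425),.1075))
print("screw",f(501,450,.1075),"collar outer",f(494,443,.1135))
print("hex mid", (f(225,35,.122)+f(262,262,.122))/2)
E
```

```text
hexedge (np.float64(-33.92633954919172), np.float64(0.013281579485861221))
hexedge (np.float64(-90.30601423174066), np.float64(0.01238428869172741))
hexedge (np.float64(-146.66573955708398), np.float64(0.012990300219621699))
hexedge (np.float64(142.6708457859041), np.float64(0.013513650821452592))
slot (np.float64(40.47027386899798), np.float64(0.011240874665480904))
screw [ 0.48916351 -0.12270517  0.1075    ] collar outer [ 0.48715226 -0.12074946  0.1135    ]
hex mid [ 0.45945434 -0.07735053  0.122     ]
```

Emit:
servo_tool(
  commands=[
    [0, [23, 38, 0], 0.08],
    [0, [23, 38, 0], 0.08],
    [0, [0, 0, -20], 0],
    [0, [0, 0, 0], 0],
  ],
)

```text
t: 1.6
tcp_pos: [0.4611, -0.0681, 0.2253]
tool_rot: [0.001, 0.709, 0.705, -0.002]
force: [-1.1, -0.2, -0.3]
finger_gap: 0.0872
```

Emit:
servo_tool(
  commands=[
    [0, [-2, -9, -20], -0.02],
    [0, [0, 0, -35], 0],
    [0, [0, 0, 0], 0],
  ],
)

```text
t: 1.9
tcp_pos: [0.4592, -0.0786, 0.171]
tool_rot: [0.001, 0.717, 0.697, -0.002]
force: [-0.0, -0.1, -0.7]
finger_gap: 0.0873
```

Emit:
servo_tool(
  commands=[
    [0, [0, 1, -30], 0],
    [0, [0, 0, -30], 0],
    [0, [0, 0, -22], 0],
    [0, [0, 0, 0], 0],
  ],
)

```text
t: 2.3
tcp_pos: [0.4617, -0.0812, 0.0938]
tool_rot: [0.004, 0.719, 0.695, -0.001]
force: [-0.3, 0.6, 0.5]
finger_gap: 0.087
```

```bash
python3 - <<'E'
from h import *
c=snap("scene","s2"); 
cv2.imwrite("pics/s2z.png",cv2.resize(c['p'][170:320,180:380,::-1],(800,600),interpolation=cv2.INTER_CUBIC))
E
```

```text
t 2.3 tcp [ 0.4617 -0.0812  0.0938] yaw x 1.5358 q [ 0.665  0.157 -0.628  1.989  0.116  1.023 -0.053] F [-0.3   0.61  0.54]
```

View pics/s2z.png

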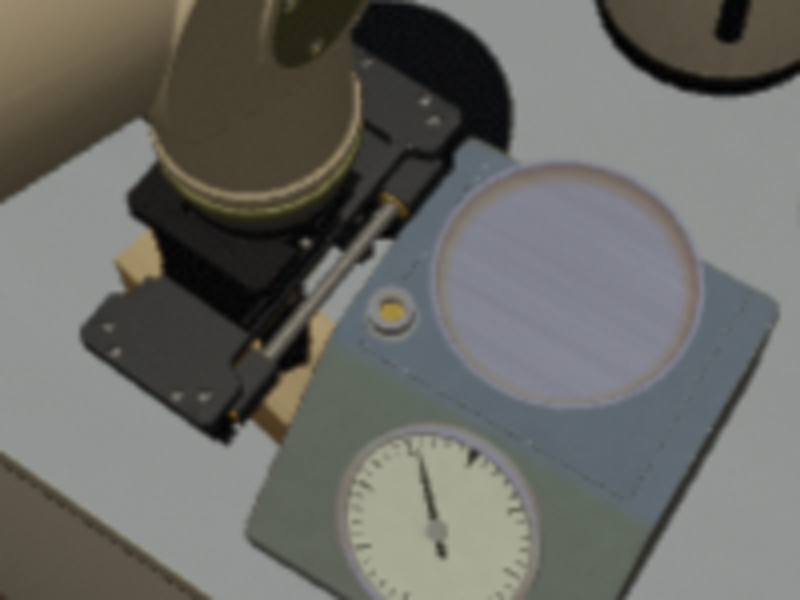

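Emit:
servo_tool(
  commands=[
    [0, [-2, 3, -7], 0],
    [0, [0, 0, 0], 0],
    [1, [0, 0, 0], 0],
    [1, [0, 0, 0], 0],
    [1, [0, 0, 0], 0],
    [1, [0, 0, 0], 0],
    [1, [0, 0, 0], 0],
  ],
)

```text
t: 3.05
tcp_pos: [0.4643, -0.0794, 0.0945]
tool_rot: [0.009, 0.72, 0.694, 0.001]
force: [0.4, 0.4, -0.8]
finger_gap: 0.0549
```

Emit:
servo_tool(
  commands=[
    [1, [-5, 1, -7], 0],
    [1, [0, 0, 0], 0],
    [1, [0, 0, 0], 0],
    [1, [0, 0, 0], 0],
    [1, [0, 0, 0], 0],
  ],
)

```text
t: 3.55
tcp_pos: [0.4583, -0.0782, 0.0864]
tool_rot: [0.008, 0.72, 0.694, 0.001]
force: [0.5, 0.4, 0.6]
finger_gap: 0.0238
```

Emit:
servo_tool(
  commands=[
    [1, [0, 0, 0], 0],
    [1, [0, 0, 10], 0],
    [1, [0, 0, 20], 0],
    [1, [0, 0, 25], 0],
    [1, [0, 0, 30], 0],
    [1, [0, 0, 30], 0],
    [1, [0, 0, 30], 0],
    [1, [0, 0, 15], 0],
    [1, [0, 0, 0], 0],
  ],
)

```text
t: 4.45
tcp_pos: [0.457, -0.0766, 0.2574]
tool_rot: [0.009, 0.719, 0.695, 0.002]
force: [0.0, -0.4, -1.3]
finger_gap: 0.0238
```

```bash
python3 - <<'E'
from h import *
c=snap("scene","s3"); 
cv2.imwrite("pics/s3z.png",cv2.resize(c['p'][170:320,180:380,::-1],(800,600),interpolation=cv2.INTER_CUBIC))
c=snap("wrist","w3"); 
E
```

```text
t 4.45 tcp [ 0.457  -0.0766  0.2574] yaw x 1.5368 q [ 0.706 -0.031 -0.622  1.797 -0.01   1.354  0.051] F [ 0.01 -0.38 -1.28]
t 4.5 tcp [ 0.4567 -0.0765  0.2563] yaw x 1.5369 q [ 0.705 -0.03  -0.622  1.798 -0.009  1.353  0.051] F [-0.1   0.01 -0.4 ]
```

View pics/s3z.png

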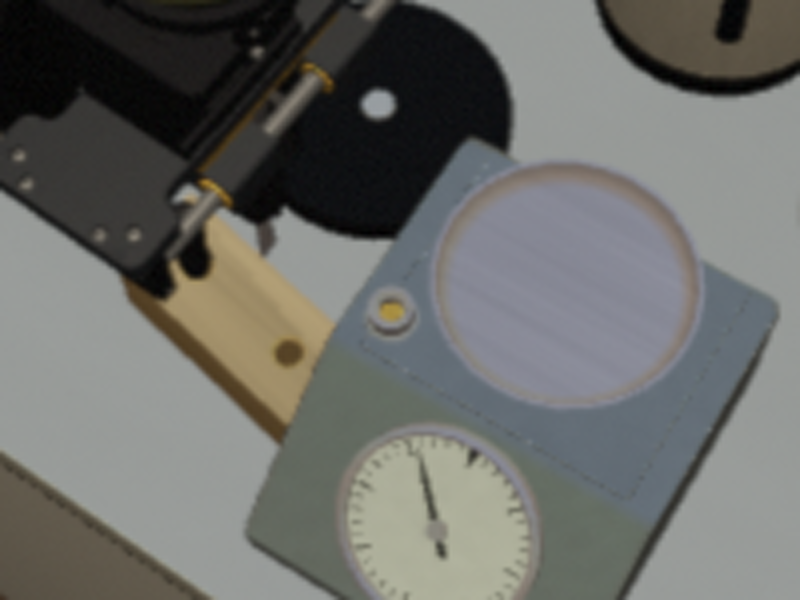

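View pics/w3.png

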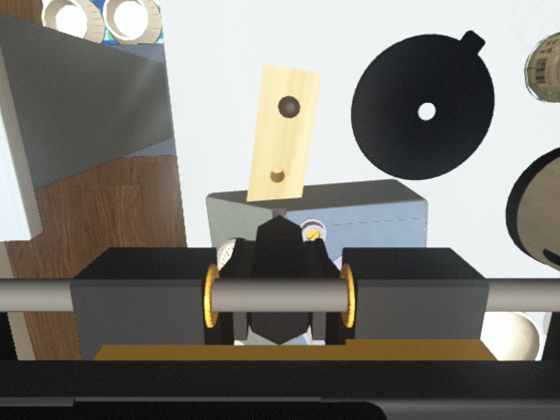

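```bash
python3 - <<'E'
from h import *
c=load("w3.npz"); im=c['p'][:,:,::-1]
a=cv2.resize(im[160:280,220:340],(480,480),interpolation=cv2.INTER_CUBIC)
c2=load("s3.npz"); i2=c2['p'][215:255,225:275,::-1]
b=cv2.resize(i2,(320,256),interpolation=cv2.INTER_CUBIC); o=np.zeros((480,800,3),np.uint8); o[:,:480]=a;o[:256,480:]=b
cv2.imwrite("pics/w3z.png",o)
print(proj(c,(.457,-.0775,.176)),proj(c2,(.457,-.0775,.176)))
E
```

```text
[277.0329746  211.30768617] [247.82704453 232.36905225]
```

View pics/w3z.png

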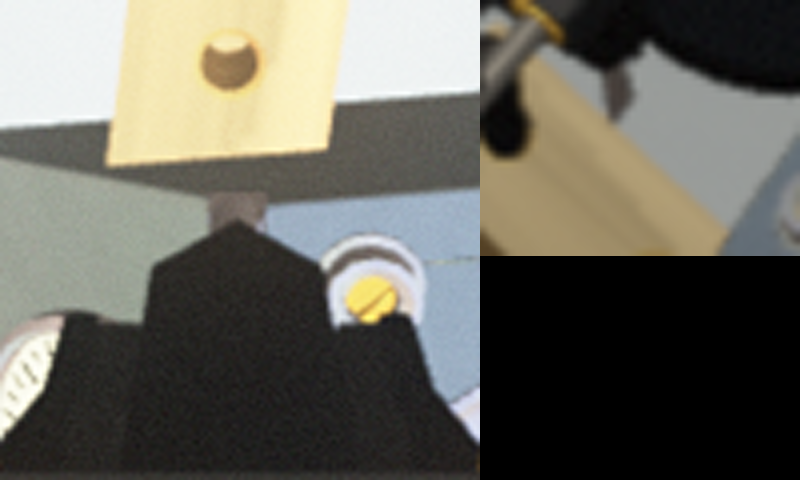

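```bash
python3 - <<'E'
from h import *
from scipy.spatial.transform import Rotation as Ro
c=load("w3.npz")
f=lambda x,y,z: pt(c,220+x/4-.4,160+y/4-.4,z=z)
print("blade corners",f(210,195,.176),f(267,195,.176))
print("screw",f(371,299,.1075),"slot ends",f(357,318,.1075),f(391,284,.1075))
q=[.009,.719,.695,.002]; R=Ro.from_quat(q[1:]+q[:1]).as_matrix(); print(R.round(4)); print("end pred",np.array([.4567,-.0765,.2563])+R[:,2]*.0804)
s=load("s3.npz"); g=lambda x,y,z: pt(s,225+x/6.4-.4,215+y/6.4-.4,z=z)
print("scene blade corners", g(617-480,120,.176), g(634-480,92,.176))
for X in [(.487,-.122,.1135)]: print(proj(s,X))
s0=load("scene0.npz"); print("scene collar", pt(s0,190+351/4-.4,190+231/4-.4,z=.1135),"screw",pt(s0,190+350/4-.4,190+231/4-.4,z=.1075))
t0=load("top0.npz"); print("top screw", pt(t0,235+288/4-.4,185+241/4-.4,z=.1105))
E
```

```text
blade corners [ 0.45361253 -0.07517692  0.176     ] [ 0.46363854 -0.07558102  0.176     ]
screw [ 0.488548   -0.12298316  0.1075    ] slot ends [ 0.48525208 -0.12756309  0.1075    ] [ 0.49319507 -0.11947724  0.1075    ]
[[ 0.034   0.9993  0.0154]
 [ 0.9994 -0.0339 -0.0102]
 [-0.0096  0.0157 -0.9998]]
end pred [ 0.45793695 -0.07731697  0.17591367]
scene blade corners [ 0.45350147 -0.0759055   0.176     ] [ 0.46346864 -0.07464589  0.176     ]
[277.55471924 246.03798362]
scene collar [ 0.48447411 -0.12326405  0.1135    ] screw [ 0.4862646  -0.12126476  0.1075    ]
top screw [ 0.48763388 -0.12166617  0.1105    ]
```

Emit:
servo_tool(
  commands=[
    [1, [3, -5, 0], 0.13],
    [1, [3, -5, 0], 0.13],
    [1, [3, -5, 0], 0.13],
    [1, [3, -5, 0], 0.13],
    [1, [3, -5, 0], 0.13],
    [1, [3, -5, 0], 0.13],
    [1, [3, -5, -10], 0.13],
    [1, [3, -5, -10], 0.13],
    [1, [3, -4, -5], 0.13],
    [1, [3, -3, 0], 0.13],
  ],
)

```text
t: 5.55
tcp_pos: [0.4801, -0.1231, 0.2147]
tool_rot: [-0.004, 0.126, 0.992, 0.003]
force: [0.5, 0.4, -0.8]
finger_gap: 0.024
```

Emit:
servo_tool(
  commands=[
    [1, [0, 0, 0], 0],
  ],
)

```text
t: 5.65
tcp_pos: [0.4795, -0.1232, 0.2131]
tool_rot: [-0.006, 0.125, 0.992, 0.003]
force: [0.8, -0.6, -0.7]
finger_gap: 0.0239
```

```bash
python3 - <<'E'
from h import *
c=snap("wrist","w4"); s=snap("scene","s4")
o=np.zeros((480,800,3),np.uint8); o[:,:480]=cv2.resize(c['p'][160:280,220:340,::-1],(480,480),interpolation=cv2.INTER_CUBIC)
o[:320,480:]=cv2.resize(s['p'][225:265,255:295,::-1],(320,320),interpolation=cv2.INTER_CUBIC)
cv2.imwrite("pics/w4z.png",o)
E
```

```text
t 5.65 tcp [ 0.4795 -0.1232  0.2131] yaw x 2.8917 q [ 0.739  0.103 -0.607  1.772  0.055  1.296  1.44 ] F [ 0.76 -0.59 -0.69]
t 5.7 tcp [ 0.4792 -0.1229  0.213 ] yaw x 2.8874 q [ 0.739  0.103 -0.607  1.773  0.054  1.297  1.436] F [-0.22  0.11 -0.15]
```

View pics/w4z.png

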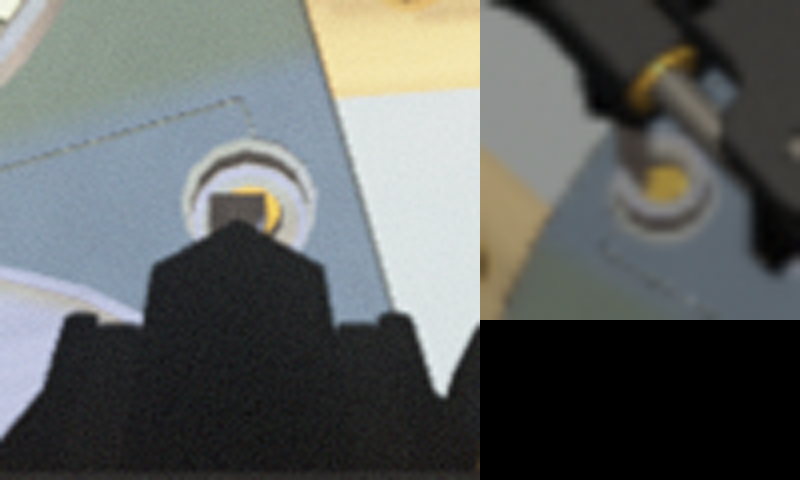

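View pics/s4.png

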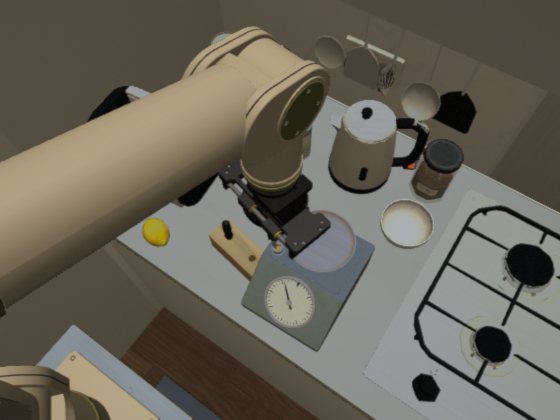

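```bash
python3 - <<'E'
from h import *
from scipy.spatial.transform import Rotation as Ro
c=load("w4.npz")
f=lambda x,y,z: pt(c,220+x/4-.4,160+y/4-.4,z=z)
a,b=f(209,195,.1325),f(267,195,.1325); print(a,b,(a+b)/2, np.degrees(np.arctan2(*(b-a)[1::-1])),np.linalg.norm(a-b))
print("collar L R T",f(183,200,.1135),f(316,200,.1135),f(250,138,.1135)," c",f(249.5,202,.1135), f(249.5,202,.1135))
q=[-.006,.125,.992,.003]; R=Ro.from_quat(q[1:]+q[:1]).as_matrix(); print(R.round(4)); print("end pred",np.array([.4793,-.1231,.213])+R[:,2]*.0804)
s=load("s4.npz"); g=lambda x,y,z: pt(s,255+(x-480)/8-.4,225+y/8-.4,z=z)
print("scene collar",g(664,190,.1135), "blade L,R bottom",g(617,178,.1325),g(645,190,.1325))
E
```

```text
[ 0.47650689 -0.12705329  0.1325    ] [ 0.47906654 -0.11715791  0.1325    ] [ 0.47778672 -0.1221056   0.1325    ] 75.49708766085969 0.010221075185744105
collar L R T [ 0.48141351 -0.13375437  0.1135    ] [ 0.48774696 -0.10927146  0.1135    ] [ 0.47284929 -0.11842492  0.1135    ]  c [ 0.48496333 -0.12161328  0.1135    ] [ 0.48496333 -0.12161328  0.1135    ]
[[-0.9687  0.2481 -0.0112]
 [ 0.248   0.9687  0.0075]
 [ 0.0127  0.0045 -0.9999]]
end pred [ 0.47840298 -0.1225007   0.13260724]
scene collar [ 0.48300056 -0.12488357  0.1135    ] blade L,R bottom [ 0.47272036 -0.11877167  0.1325    ] [ 0.47393013 -0.12611815  0.1325    ]
```

Emit:
servo_tool(
  commands=[
    [1, [5, 0, -5], 0],
    [1, [1, 0, -8], 0],
    [1, [0, 0, 0], 0],
  ],
)

```text
t: 6.05
tcp_pos: [0.4855, -0.1222, 0.199]
tool_rot: [-0.006, 0.131, 0.991, 0.003]
force: [-0.8, 0.8, -0.8]
finger_gap: 0.0239
```

```bash
python3 - <<'E'
from h import *
c=snap("wrist","w5"); s=snap("scene","s5")
o=np.zeros((480,800,3),np.uint8); o[:,:480]=cv2.resize(c['p'][175:255,240:320,::-1],(480,480),interpolation=cv2.INTER_CUBIC)
o[:320,480:]=cv2.resize(s['p'][225:265,255:295,::-1],(320,320),interpolation=cv2.INTER_CUBIC)
cv2.imwrite("pics/w5z.png",o)
E
```

```text
t 6.05 tcp [ 0.4855 -0.1222  0.199 ] yaw x 2.8797 q [ 0.729  0.128 -0.609  1.779  0.07   1.27   1.411] F [-0.84  0.79 -0.81]
t 6.1 tcp [ 0.4857 -0.1222  0.1996] yaw x 2.8799 q [ 0.729  0.127 -0.609  1.778  0.07   1.27   1.412] F [ 0.12  0.49 -1.18]
```

View pics/w5z.png

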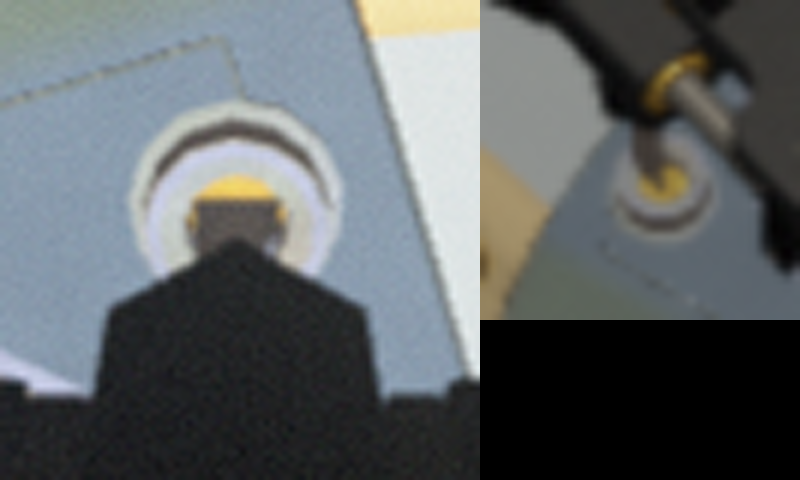

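```bash
python3 - <<'E'
from h import *
c=load("w5.npz")
f=lambda x,y,z: pt(c,240+x/6-.42,175+y/6-.42,z=z)
a,b=f(190,198,.1189),f(283,198,.1189); print(a,b,(a+b)/2)
print("brass L R T",f(187,215,.1075),f(288,215,.1075),f(237,175,.1075)); 
print("collar L R T",f(130,200,.1135),f(342,200,.1135),f(236,100,.1135),"cs inner T", f(238,138,.1135))
E
```

```text
[ 0.48174444 -0.12625826  0.1189    ] [ 0.48459979 -0.11573938  0.1189    ] [ 0.48317211 -0.12099882  0.1189    ]
brass L R T [ 0.48681198 -0.12824455  0.1075    ] [ 0.49006545 -0.11626057  0.1075    ] [ 0.4835017  -0.12098247  0.1075    ]
collar L R T [ 0.48155589 -0.13375939  0.1135    ] [ 0.48821093 -0.10924308  0.1135    ] [ 0.47300469 -0.11829172  0.1135    ] cs inner T [ 0.47754583 -0.11927334  0.1135    ]
```

Emit:
servo_tool(
  commands=[
    [1, [4, -1, 0], 0],
    [1, [0, 0, -3], 0],
    [1, [0, 0, 0], 0],
  ],
)

```text
t: 6.45
tcp_pos: [0.4905, -0.1234, 0.1974]
tool_rot: [-0.005, 0.131, 0.991, 0.003]
force: [0.1, -0.6, -1.2]
finger_gap: 0.0237
```

```bash
python3 - <<'E'
from h import *
c=snap("wrist","w6"); s=snap("scene","s6")
o=np.zeros((480,800,3),np.uint8); o[:,:480]=cv2.resize(c['p'][175:255,240:320,::-1],(480,480),interpolation=cv2.INTER_CUBIC)
o[:320,480:]=cv2.resize(s['p'][225:265,255:295,::-1],(320,320),interpolation=cv2.INTER_CUBIC)
cv2.imwrite("pics/w6z.png",o)
E
```

```text
t 6.45 tcp [ 0.4905 -0.1234  0.1974] yaw x 2.8795 q [ 0.725  0.14  -0.609  1.771  0.078  1.266  1.406] F [ 0.06 -0.58 -1.2 ]
t 6.5 tcp [ 0.4906 -0.1235  0.1976] yaw x 2.8796 q [ 0.725  0.14  -0.609  1.77   0.078  1.266  1.406] F [ 0.24 -0.76 -0.62]
```

View pics/w6z.png

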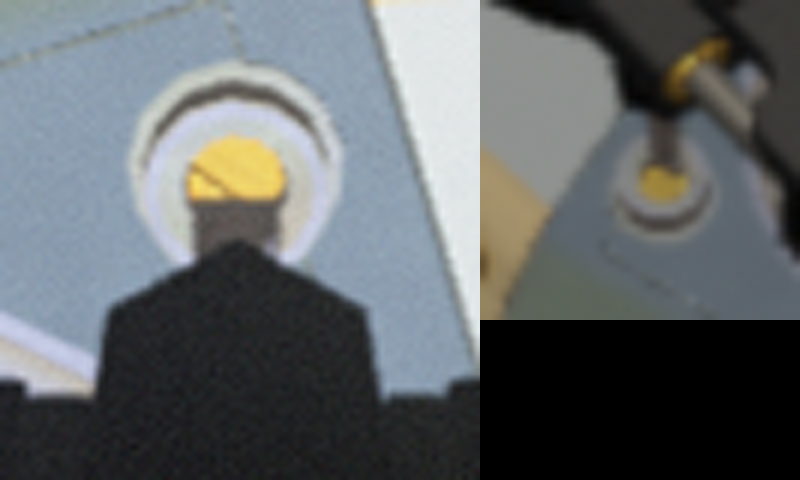

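```bash
python3 - <<'E'
from h import *
c=load("w6.npz")
f=lambda x,y,z: pt(c,240+x/6-.42,175+y/6-.42,z=z)
a,b=f(193,202,.1172),f(282,202,.1172); print(a,b,(a+b)/2,"axis",(a+b)/2+np.array([.00106,-.00029,0]))
L,R,T=f(185,185,.1075),f(287,185,.1075),f(237,136,.1075);print("brass L R T",L,R,T,(L+R)/2,T+np.array([.0058,-.0016,0]))
L,R,T=f(143,160,.1135),f(332,160,.1135),f(237,98,.1135);print("collar L R T",L,R,T,(L+R)/2,T+np.array([.0111,-.003,0]))
a,b=f(190,165,.1075),f(232,197,.1075); print("slot",np.degrees(np.arctan2(*(b-a)[1::-1])))
s=load("s6.npz"); g=lambda x,y,z: pt(s,255+(x-480)/8-.4,225+y/8-.4,z=z)
print("scene collar",g(664,185,.1135),"brass",g(663,183,.1075), "blade L,R bottom",g(648,167,.1172),g(682,170,.1172))
E
```

```text
[ 0.48746092 -0.12735117  0.1172    ] [ 0.49019594 -0.11727743  0.1172    ] [ 0.48882843 -0.1223143   0.1172    ] axis [ 0.48988843 -0.1226043   0.1172    ]
brass L R T [ 0.48778712 -0.12861315  0.1075    ] [ 0.49103917 -0.1166336   0.1075    ] [ 0.48350402 -0.12090005  0.1075    ] [ 0.48941315 -0.12262337  0.1075    ] [ 0.48930402 -0.12250005  0.1075    ]
collar L R T [ 0.48193377 -0.13202877  0.1135    ] [ 0.48779736 -0.11042533  0.1135    ] [ 0.47756852 -0.11931718  0.1135    ] [ 0.48486556 -0.12122705  0.1135    ] [ 0.48866852 -0.12231718  0.1135    ]
slot 36.42724287288983
scene collar [ 0.4840932  -0.12412536  0.1135    ] brass [ 0.48646025 -0.12203085  0.1075    ] blade L,R bottom [ 0.4845504  -0.11913637  0.1172    ] [ 0.48856396 -0.12647462  0.1172    ]
```

Emit:
servo_tool(
  commands=[
    [1, [-0.7, 0, -4], 0],
    [1, [0, 0, -3], 0],
    [1, [0, 0, 0], 0],
  ],
)

```text
t: 6.85
tcp_pos: [0.4897, -0.1235, 0.1902]
tool_rot: [-0.004, 0.131, 0.991, 0.003]
force: [-0.1, 1.0, -0.4]
finger_gap: 0.0239
```

Emit:
servo_tool(
  commands=[
    [1, [0, 0, -1], 0],
    [1, [0, 0, 0], 0],
  ],
)

```text
t: 7.05
tcp_pos: [0.4896, -0.1235, 0.189]
tool_rot: [-0.004, 0.131, 0.991, 0.003]
force: [-0.1, -0.5, -1.6]
finger_gap: 0.0234
```

Emit:
servo_tool(
  commands=[
    [1, [0, 0, -0.7], 0],
    [1, [0, 0, 0], 0],
  ],
)

```text
t: 7.25
tcp_pos: [0.4897, -0.1235, 0.1884]
tool_rot: [-0.004, 0.131, 0.991, 0.003]
force: [-0.1, 0.4, -0.3]
finger_gap: 0.0234
```

Emit:
servo_tool(
  commands=[
    [1, [0, 0, -0.7], 0],
    [1, [0, 0, 0], 0],
  ],
)

```text
t: 7.45
tcp_pos: [0.4898, -0.1235, 0.1878]
tool_rot: [-0.004, 0.131, 0.991, 0.003]
force: [-0.9, -0.2, -0.4]
finger_gap: 0.0238
```

Emit:
servo_tool(
  commands=[
    [1, [0, 0, -0.5], 0],
    [1, [0, 0, 0], 0],
  ],
)

```text
t: 7.65
tcp_pos: [0.4899, -0.1236, 0.1876]
tool_rot: [-0.004, 0.131, 0.991, 0.002]
force: [-0.6, -0.1, 0.8]
finger_gap: 0.0239
```

Emit:
servo_tool(
  commands=[
    [1, [0, 0, -0.4], 0],
    [1, [0, 0, 0], 0],
  ],
)

```text
t: 7.85
tcp_pos: [0.49, -0.1235, 0.1874]
tool_rot: [-0.004, 0.131, 0.991, 0.002]
force: [-1.3, 0.2, 2.5]
finger_gap: 0.0237
```

Emit:
servo_tool(
  commands=[
    [1, [-0.3, 0, 0], -0.08],
    [1, [0, 0, 0], -0.08],
    [1, [0, 0, 0], -0.08],
  ],
)

```text
t: 8.15
tcp_pos: [0.49, -0.1238, 0.1876]
tool_rot: [-0.003, 0.252, 0.968, 0.003]
force: [-0.4, 0.2, -0.0]
finger_gap: 0.0242
```

Emit:
servo_tool(
  commands=[
    [1, [0, 0, -0.3], -0.06],
    [1, [0, 0, -0.1], -0.06],
  ],
)

```text
t: 8.35
tcp_pos: [0.4903, -0.124, 0.1873]
tool_rot: [-0.002, 0.312, 0.95, 0.003]
force: [0.6, 1.1, 1.5]
finger_gap: 0.0236
```

Emit:
servo_tool(
  commands=[
    [1, [-0.4, 0.4, -0.1], -0.06],
    [1, [0, 0, -0.1], -0.06],
  ],
)

```text
t: 8.55
tcp_pos: [0.4901, -0.1238, 0.1871]
tool_rot: [-0.002, 0.371, 0.929, 0.003]
force: [0.2, -0.1, -1.0]
finger_gap: 0.0239
```

Emit:
servo_tool(
  commands=[
    [1, [0, 0, -0.1], -0.05],
    [1, [0, 0, -0.1], -0.05],
  ],
)

```text
t: 8.75
tcp_pos: [0.49, -0.1239, 0.1865]
tool_rot: [-0.002, 0.419, 0.908, 0.003]
force: [-0.9, -1.0, -1.0]
finger_gap: 0.0237
```

Emit:
servo_tool(
  commands=[
    [1, [0, 0, -0.8], 0],
    [1, [0, 0, -0.3], 0],
  ],
)

```text
t: 8.95
tcp_pos: [0.4899, -0.1238, 0.185]
tool_rot: [-0.002, 0.419, 0.908, 0.003]
force: [0.2, -0.4, -0.5]
finger_gap: 0.0237
```

Emit:
servo_tool(
  commands=[
    [1, [0, 0, -0.6], 0],
    [1, [0, 0, 0], 0],
  ],
)

```text
t: 9.15
tcp_pos: [0.4899, -0.1238, 0.1842]
tool_rot: [-0.002, 0.418, 0.908, 0.003]
force: [0.6, 0.5, -0.3]
finger_gap: 0.0239
```

Emit:
servo_tool(
  commands=[
    [1, [0, 0, -0.5], 0],
    [1, [0, 0, 0], 0],
  ],
)

```text
t: 9.35
tcp_pos: [0.49, -0.1239, 0.1841]
tool_rot: [-0.002, 0.418, 0.909, 0.003]
force: [0.2, 0.0, 2.3]
finger_gap: 0.0238
```

Emit:
servo_tool(
  commands=[
    [1, [0, 0, 0], -0.1],
    [1, [0, 0, 0], -0.1],
    [1, [0, 0, 0], -0.1],
    [1, [0, 0, 0], -0.1],
  ],
)

```text
t: 9.75
tcp_pos: [0.4895, -0.1235, 0.1841]
tool_rot: [-0.002, 0.595, 0.804, 0.003]
force: [-1.4, -0.5, 1.3]
finger_gap: 0.0237
```

```bash
python3 - <<'E'
from h import *
s=snap("scene","s7")
cv2.imwrite("pics/s7z.png",cv2.resize(s['p'][225:345,240:360,::-1],(600,600),interpolation=cv2.INTER_CUBIC))
E
```

```text
t 9.75 tcp [ 0.4895 -0.1235  0.1841] yaw x 1.8679 q [ 0.66   0.133 -0.534  1.801  0.064  1.227  0.406] F [-1.45 -0.48  1.33]
```

View pics/s7z.png

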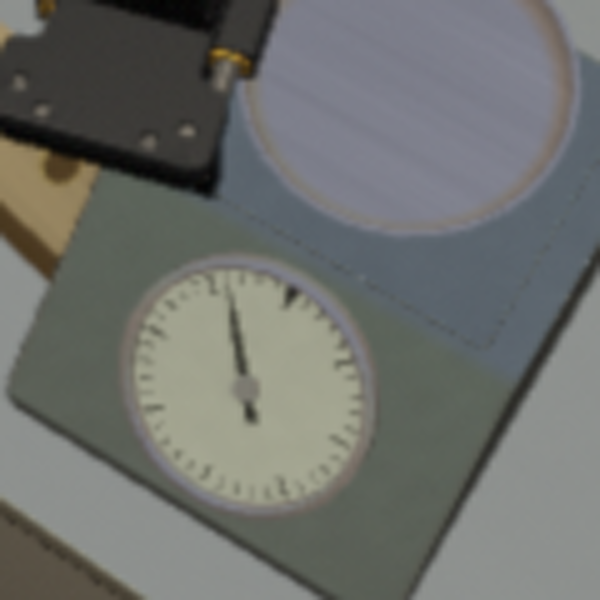

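```bash
cat > dial.py <<'E'
from h import *
import sys
def rect(c,planec=None,S=6):
    s0=load("scene0.npz"); P=cloud(s0)
    m=np.zeros(P.shape[:2],np.uint8); cv2.fillPoly(m,[np.array([(252,298),(272,260),(335,300),(318,340)],np.int32)],1)
    X=P[(m>0)&(s0['d']>0)]; 
    for _ in range(4):
        ce=X.mean(0); n=np.linalg.svd(X-ce)[2][2]; X=X[abs((X-ce)@n)<.004]
    if n[2]<0:n=-n
    yaw=np.radians(2.65); lat=np.array([-np.sin(yaw),np.cos(yaw),0])  # scale y (left)
    up=np.cross(lat,n); up*= np.sign(up[0]); up/=np.linalg.norm(up)
    right=np.cross(up,n); 
    # ray-plane for approx centre in scene0
    K,R,t=s0['mtx'],s0['R'],s0['t']; o=-R.T@t; w=R.T@np.linalg.inv(K)@np.array([289,302,1.])
    C=o+w*((ce-o)@n)/(w@n)
    h=.055; px=500
    src=np.array([C+a*right*h+b*up*h for a,b in [(-1,1),(1,1),(1,-1),(-1,-1)]])
    q=np.array([proj(c,x) for x in src],np.float32)
    H=cv2.getPerspectiveTransform(q,np.array([(0,0),(px,0),(px,px),(0,px)],np.float32))
    return cv2.warpPerspective(c['p'],H,(px,px),flags=cv2.INTER_CUBIC),n,C
if __name__=="__main__":
    ims=[]
    for f in sys.argv[1:]:
        i,n,C=rect(load(f+".npz")); print(f,n.round(3),C.round(4)); ims.append(cv2.resize(i,(400,400)))
    cv2.imwrite("pics/dial_%s.png"%sys.argv[-1],np.hstack(ims)[:,:,::-1])
E
python3 dial.py scene0 s7
```

```text
scene0 [-0.67  -0.035  0.742] [ 0.4192 -0.1951  0.0627]
s7 [-0.67  -0.035  0.742] [ 0.4192 -0.1951  0.0627]
```

View pics/dial_s7.png

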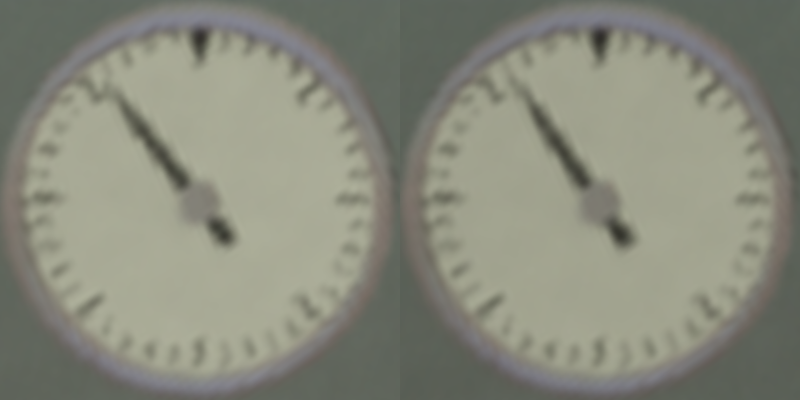

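```bash
cat > ang.py <<'E'
from dial import *
def ang(f):
    i=cv2.cvtColor(rect(load(f+".npz"))[0],cv2.COLOR_RGB2GRAY).astype(float)
    yy,xx=np.mgrid[:500,:500]; out=[]
    # hub: wedge + ticks circle centre approx 250,250 (fit on face disc)
    r=np.hypot(xx-249,yy-250); bg=np.median(i[r<150])
    w=np.clip(bg-30-i,0,60)*(r<155)*(r>32)
    x=xx[w>0]-249;y=yy[w>0]-250;ww=w[w>0]
    M=np.cov(np.stack([x,y]),aweights=ww); e=np.linalg.eigh(M)[1][:,1]
    mean=np.array([(x*ww).sum(),(y*ww).sum()]); e*=np.sign(e@mean)
    w2=np.clip(bg-30-i,0,60)*(r>165)*(r<220)*(abs(xx-249)<22)*(yy<250)
    wx=(xx*w2).sum()/w2.sum(); wy=(yy*w2).sum()/w2.sum()
    return np.arctan2(e[0],-e[1]), np.arctan2(wx-249,250-wy)
for f in sys.argv[1:]: a,b=ang(f); print(f,"pointer %.4f wedge %.4f rel %.4f"%(a,b,a-b))
E
python3 ang.py scene0 s3 s4 s5 s6 s7
```

```text
scene0 pointer -0.6617 wedge 0.0023 rel -0.6640
s3 pointer -0.6617 wedge 0.0022 rel -0.6639
s4 pointer -0.6622 wedge 0.0022 rel -0.6643
s5 pointer -0.6619 wedge 0.0023 rel -0.6642
s6 pointer -0.6619 wedge 0.0023 rel -0.6642
s7 pointer -0.6077 wedge 0.0024 rel -0.6101
```

Emit:
servo_tool(
  commands=[
    [1, [0, 0, 0], -0.1],
    [1, [0, 0, 0], -0.1],
    [1, [0, 0, 0], -0.1],
    [1, [0, 0, 0], -0.1],
  ],
)

```text
t: 10.2
tcp_pos: [0.4891, -0.124, 0.1842]
tool_rot: [-0.001, 0.746, 0.666, 0.003]
force: [-0.5, -0.7, 0.8]
finger_gap: 0.0235
```

Emit:
servo_tool(
  commands=[
    [1, [0, 0, -0.1], -0.1],
    [1, [0, 0, 0], -0.1],
    [1, [0, 0, 0], -0.1],
    [1, [0, 0, 0], -0.1],
  ],
)

```text
t: 10.6
tcp_pos: [0.4886, -0.1242, 0.1841]
tool_rot: [-0.001, 0.865, 0.501, 0.003]
force: [-0.6, 0.1, 1.3]
finger_gap: 0.0236
```

```bash
python3 - <<'E'
from h import *
s=snap("scene","s8")
E
python3 ang.py s8
```

```text
t 10.6 tcp [ 0.4886 -0.1242  0.1841] yaw x 1.0495 q [ 0.611  0.123 -0.48   1.808  0.055  1.222 -0.405] F [-0.57  0.14  1.33]
s8 pointer -0.1186 wedge 0.0023 rel -0.1209
```

Emit:
servo_tool(
  commands=[
    [1, [0, 0, 0], -0.09],
    [1, [0, 0, 0], -0.08],
    [1, [0, 0, 0], 0],
  ],
)

```text
t: 10.95
tcp_pos: [0.4883, -0.1243, 0.1842]
tool_rot: [-0.001, 0.905, 0.425, 0.002]
force: [-0.9, -0.2, 0.2]
finger_gap: 0.024
```

```bash
python3 - <<'E'
from h import *
s=snap("scene","s9")
E
python3 ang.py s9; python3 dial.py s8 s9
```

```text
t 10.95 tcp [ 0.4883 -0.1243  0.1842] yaw x 0.8785 q [ 0.601  0.121 -0.469  1.809  0.054  1.221 -0.575] F [-0.85 -0.25  0.18]
s9 pointer -0.0057 wedge 0.0021 rel -0.0078
s8 [-0.67  -0.035  0.742] [ 0.4192 -0.1951  0.0627]
s9 [-0.67  -0.035  0.742] [ 0.4192 -0.1951  0.0627]
```

View pics/dial_s9.png

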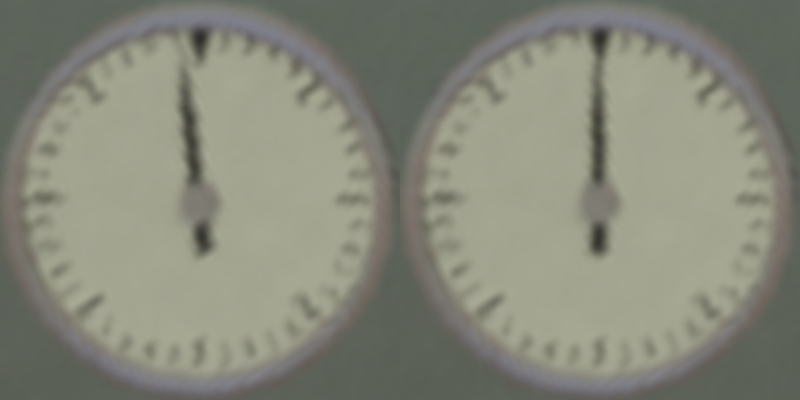

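Emit:
servo_tool(
  commands=[
    [1, [0, 0, -0.2], -0.015],
    [1, [0, 0, 0], 0],
  ],
)

```text
t: 11.2
tcp_pos: [0.4883, -0.1243, 0.1841]
tool_rot: [-0.001, 0.907, 0.422, 0.002]
force: [-0.9, 0.5, 2.0]
finger_gap: 0.0241
```

```bash
python3 - <<'E'
from h import *
s=snap("scene","s10")
E
python3 ang.py s10
```

```text
t 11.2 tcp [ 0.4883 -0.1243  0.1841] yaw x 0.8709 q [ 0.601  0.121 -0.469  1.81   0.054  1.221 -0.583] F [-0.88  0.46  1.99]
s10 pointer -0.0036 wedge 0.0021 rel -0.0058
```

Emit:
servo_tool(
  commands=[
    [1, [0, 0, 0.3], 0.04],
    [1, [0, 0, 1], 0.04],
    [1, [0, 0, 2], 0.02],
    [1, [0, 0, 5], 0],
    [1, [0, 0, 10], 0],
    [1, [0, 0, 20], 0],
    [1, [0, 0, 20], 0],
    [1, [0, 0, 0], 0],
  ],
)

```text
t: 12.05
tcp_pos: [0.4883, -0.124, 0.2459]
tool_rot: [-0.001, 0.883, 0.47, 0.003]
force: [0.7, -0.6, -0.4]
finger_gap: 0.0236
```

```bash
python3 - <<'E'
from h import *
s=snap("scene","s11")
w=snap("wrist","w11")
E
python3 ang.py s11
```

```text
t 12.05 tcp [ 0.4883 -0.124   0.2459] yaw x 0.9779 q [ 0.613  0.079 -0.473  1.721  0.032  1.348 -0.458] F [ 0.7  -0.63 -0.43]
t 12.1 tcp [ 0.4878 -0.124   0.2445] yaw x 0.978 q [ 0.613  0.079 -0.473  1.723  0.032  1.346 -0.458] F [ 0.57  0.27 -0.6 ]
s11 pointer -0.0033 wedge 0.0017 rel -0.0050
```

View pics/w11.png

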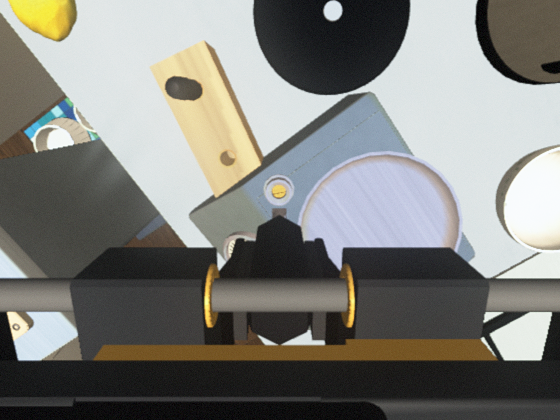

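Emit:
servo_tool(
  commands=[
    [1, [-5, 8, 0], 0.09],
    [1, [-5, 8, 2], 0.09],
    [1, [-5, 8, 0], 0.09],
    [1, [-5, 8, 0], 0.09],
    [1, [-5, 8, 0], 0.09],
    [1, [-4, 5, 0], 0.09],
    [1, [0, 0, 0], 0],
  ],
)

```text
t: 12.85
tcp_pos: [0.4539, -0.0772, 0.2385]
tool_rot: [-0.006, 0.719, 0.695, -0.002]
force: [-0.6, 0.2, -0.4]
finger_gap: 0.0239
```

```bash
python3 - <<'E'
from h import *
w=snap("wrist","w12"); s=snap("scene","s12")
cv2.imwrite("pics/w12z.png",np.hstack([cv2.resize(w['p'][130:250,220:340,::-1],(480,480),interpolation=cv2.INTER_CUBIC),cv2.resize(s['p'][215:275,220:260,::-1],(320,480),interpolation=cv2.INTER_CUBIC)]))
c=load("w3.npz"); print("bore w3",pt(c,220+231/4-.4,160+62/4-.4,z=.056)); c=load("s3.npz"); print("bore s3",pt(c,180+288/4-.4,170+352/4-.4,z=.056))
E
```

```text
t 12.85 tcp [ 0.4539 -0.0772  0.2385] yaw x 1.537 q [ 0.6   -0.006 -0.519  1.816 -0.007  1.343  0.049] F [-0.61  0.15 -0.41]
t 12.9 tcp [ 0.4541 -0.0776  0.2385] yaw x 1.5335 q [ 0.6   -0.005 -0.519  1.815 -0.007  1.343  0.046] F [ 0.3  -0.77 -0.74]
bore w3 [ 0.45838789 -0.07684888  0.056     ]
bore s3 [ 0.45538294 -0.07702466  0.056     ]
```

View pics/w12z.png

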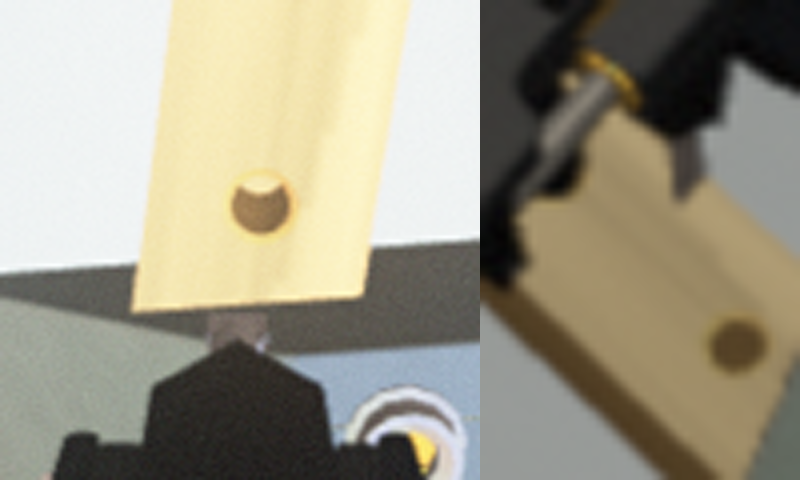

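Emit:
servo_tool(
  commands=[
    [1, [4, 0, -20], 0],
    [1, [0, 0, -30], 0],
    [1, [0, 0, -20], 0],
    [1, [0, 0, -5], 0],
    [1, [0, 0, 0], 0],
  ],
)

```text
t: 13.45
tcp_pos: [0.4592, -0.08, 0.161]
tool_rot: [-0.006, 0.726, 0.688, -0.002]
force: [-0.2, -0.3, -0.6]
finger_gap: 0.024
```

```bash
python3 - <<'E'
from h import *
w=snap("wrist","w13"); s=snap("scene","s13")
cv2.imwrite("pics/w13z.png",np.hstack([cv2.resize(w['p'][150:270,220:340,::-1],(480,480),interpolation=cv2.INTER_CUBIC),cv2.resize(s['p'][215:275,220:260,::-1],(320,480),interpolation=cv2.INTER_CUBIC)]))
E
```

```text
t 13.45 tcp [ 0.4592 -0.08    0.161 ] yaw x 1.5172 q [ 0.59   0.071 -0.526  1.913  0.033  1.179 -0.002] F [-0.16 -0.32 -0.62]
t 13.5 tcp [ 0.4595 -0.08    0.1614] yaw x 1.5173 q [ 5.900e-01  7.000e-02 -5.260e-01  1.912e+00  3.300e-02  1.179e+00
 -1.000e-03] F [ 0.04 -0.33 -0.9 ]
```

View pics/w13z.png

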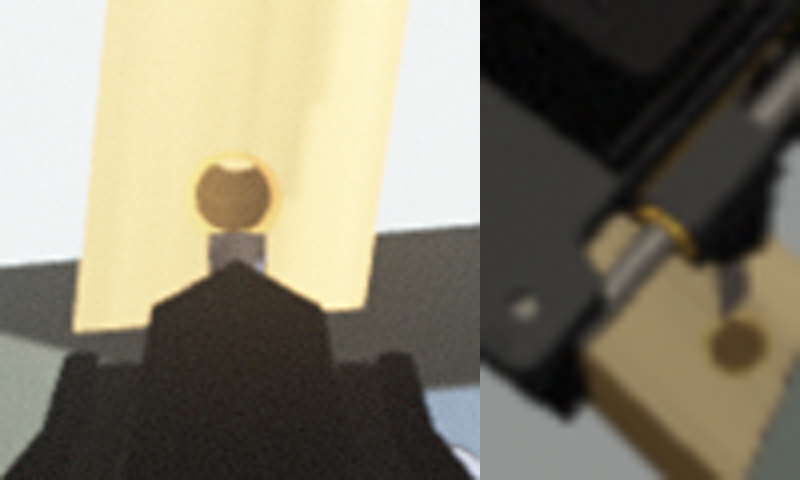

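```bash
python3 - <<'E'
from h import *
c=load("w13.npz"); f=lambda x,y,z: pt(c,220+x/4-.4,150+y/4-.4,z=z)
print("tip",(f(209,233,.0808)+f(266,233,.0808))/2,"bore",f(234,193,.056), f(196,193,.056)-f(273,193,.056),f(234,155,.056)-f(234,231,.056))
s=load("s13.npz"); g=lambda x,y,z: pt(s,220+(x-480)/8-.4,215+y/8-.4,z=z)
print("tip",g(733,312,.0808),"bore",g(737,345,.056))
E
```

```text
tip [ 0.45910601 -0.07718546  0.0808    ] bore [ 0.45820204 -0.07638384  0.056     ] [-0.01479084  0.00078002  0.        ] [0.00084985 0.01509022 0.        ]
tip [ 0.45476225 -0.07866944  0.0808    ] bore [ 0.45530397 -0.07740363  0.056     ]
```

Emit:
servo_tool(
  commands=[
    [1, [-1, 2, -5], 0],
    [1, [0, 0.5, -10], 0],
    [1, [0, 0.5, -8], 0],
    [1, [0, 0, 0], 0],
  ],
)

```text
t: 13.95
tcp_pos: [0.4602, -0.0771, 0.1394]
tool_rot: [-0.003, 0.726, 0.688, -0.0]
force: [-0.0, 0.3, -0.7]
finger_gap: 0.0235
```

Emit:
servo_tool(
  commands=[
    [1, [-1.5, 0, 0], 0],
    [1, [0, 0, -6], 0],
    [1, [0, 0, 0], 0],
  ],
)

```text
t: 14.25
tcp_pos: [0.4585, -0.077, 0.133]
tool_rot: [-0.003, 0.726, 0.688, -0.0]
force: [-0.3, -0.3, -0.4]
finger_gap: 0.0236
```

```bash
python3 - <<'E'
from h import *
w=snap("wrist","w14"); s=snap("scene","s14")
cv2.imwrite("pics/w14z.png",np.hstack([cv2.resize(w['p'][150:270,220:340,::-1],(480,480),interpolation=cv2.INTER_CUBIC),cv2.resize(s['p'][215:275,220:260,::-1],(320,480),interpolation=cv2.INTER_CUBIC)]))
E
```

```text
t 14.25 tcp [ 0.4585 -0.077   0.133 ] yaw x 1.5168 q [ 0.582  0.094 -0.53   1.953  0.049  1.113 -0.022] F [-0.3  -0.31 -0.4 ]
t 14.3 tcp [ 0.4588 -0.077   0.1335] yaw x 1.5169 q [ 0.582  0.094 -0.53   1.952  0.049  1.113 -0.022] F [ 0.1   0.5  -1.62]
```

View pics/w14z.png

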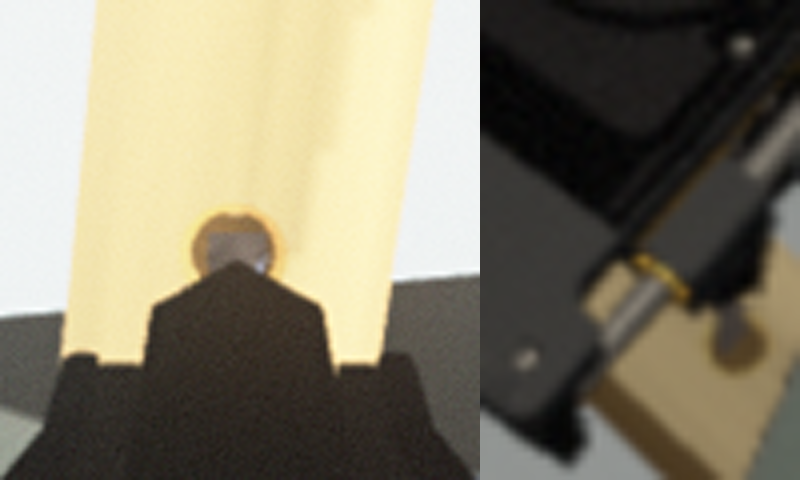

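The blade is in the bore, centred in both views. Lowering it.

Emit:
servo_tool(
  commands=[
    [1, [0, 0, -10], 0],
    [1, [0, 0, -12], 0],
    [1, [0, 0, -8], 0],
    [1, [0, 0, 0], 0],
  ],
)

```text
t: 14.75
tcp_pos: [0.4586, -0.0772, 0.1008]
tool_rot: [-0.003, 0.726, 0.688, -0.0]
force: [-0.6, -0.0, -0.6]
finger_gap: 0.0238
```

Emit:
servo_tool(
  commands=[
    [1, [0, 0, -7], 0],
    [1, [0, 0, -4], 0],
    [1, [0, 0, 0], 0],
  ],
)

```text
t: 15.05
tcp_pos: [0.4586, -0.077, 0.0886]
tool_rot: [-0.003, 0.726, 0.688, -0.0]
force: [0.5, 0.7, -1.1]
finger_gap: 0.0243
```

Emit:
servo_tool(
  commands=[
    [1, [0, 0, -1], 0],
    [1, [0, 0, -1], 0],
    [1, [0, 0, 0], 0],
  ],
)

```text
t: 15.35
tcp_pos: [0.4591, -0.077, 0.0869]
tool_rot: [-0.003, 0.726, 0.688, -0.0]
force: [0.1, 0.6, -1.5]
finger_gap: 0.0235
```

Emit:
servo_tool(
  commands=[
    [1, [0, 0, -0.8], 0],
    [1, [0, 0, 0], 0],
  ],
)

```text
t: 15.55
tcp_pos: [0.4593, -0.0771, 0.0865]
tool_rot: [-0.002, 0.726, 0.688, 0.0]
force: [0.2, -0.1, -1.7]
finger_gap: 0.0239
```

Emit:
servo_tool(
  commands=[
    [1, [0, 0, -0.6], 0],
    [1, [0, 0, 0], 0],
  ],
)

```text
t: 15.75
tcp_pos: [0.4595, -0.0771, 0.0865]
tool_rot: [-0.002, 0.726, 0.688, 0.0]
force: [-0.3, -0.3, -0.8]
finger_gap: 0.0237
```

Emit:
servo_tool(
  commands=[
    [1, [0, 0, -1], 0],
    [1, [0, 0, 0], 0],
  ],
)

```text
t: 15.95
tcp_pos: [0.4597, -0.0771, 0.0865]
tool_rot: [-0.002, 0.726, 0.688, -0.0]
force: [0.1, 0.1, -0.7]
finger_gap: 0.0239
```

Emit:
servo_tool(
  commands=[
    [1, [0, 0, -0.8], 0],
    [1, [0, 0, 0], 0],
  ],
)

```text
t: 16.15
tcp_pos: [0.4597, -0.0771, 0.0864]
tool_rot: [-0.002, 0.726, 0.688, -0.0]
force: [-0.6, 0.5, 1.0]
finger_gap: 0.0243
```

Emit:
servo_tool(
  commands=[
    [0, [0, 0, 0], 0],
    [0, [0, 0, 0], 0],
    [0, [0, 0, 0], 0],
    [0, [0, 0, 0], 0],
    [0, [0, 0, 0], 0],
    [0, [0, 0, 0], 0],
    [0, [0, 0, 0], 0],
  ],
)

```text
t: 16.85
tcp_pos: [0.46, -0.0772, 0.0858]
tool_rot: [-0.002, 0.726, 0.688, 0.0]
force: [0.4, -0.1, 0.2]
finger_gap: 0.0717
```

Emit:
servo_tool(
  commands=[
    [0, [0, 0, 0], 0],
    [0, [0, 0, 0], 0],
    [0, [0, 0, 15], 0],
    [0, [0, 0, 30], 0],
    [0, [0, 0, 35], 0],
    [0, [-5, 0, 35], 0],
    [0, [-10, -5, 30], 0],
    [0, [-10, -10, 0], 0],
  ],
)

```text
t: 17.65
tcp_pos: [0.4332, -0.0904, 0.2355]
tool_rot: [-0.003, 0.725, 0.689, -0.0]
force: [0.8, 0.1, -1.0]
finger_gap: 0.0869
```

Emit:
servo_tool(
  commands=[
    [0, [-10, -45, 0], 0],
    [0, [-10, -45, 0], 0],
    [0, [0, -45, 0], 0],
    [0, [0, -30, 0], 0],
    [0, [0, 0, 0], 0],
    [0, [0, 0, 0], 0],
  ],
)

```text
t: 18.25
tcp_pos: [0.4107, -0.2621, 0.238]
tool_rot: [-0.0, 0.725, 0.689, 0.0]
force: [0.7, 0.6, -0.2]
finger_gap: 0.0867
```

```bash
python3 - <<'E'
from h import *
s=snap("scene","s15"); w=snap("wrist","w15"); t=snap("top","t15")
P=cloud(s)
E
python3 ang.py s15
```

```text
t 18.25 tcp [ 0.4107 -0.2621  0.238 ] yaw x 1.5209 q [ 0.786  0.037 -0.317  1.775  0.012  1.332  0.416] F [ 0.72  0.64 -0.23]
t 18.3 tcp [ 0.4106 -0.2621  0.238 ] yaw x 1.5211 q [ 0.786  0.037 -0.317  1.776  0.012  1.332  0.416] F [-0.68 -0.04 -0.51]
t 18.35 tcp [ 0.4108 -0.2614  0.238 ] yaw x 1.5222 q [ 0.785  0.036 -0.318  1.776  0.012  1.332  0.416] F [ 0.07 -0.83 -0.16]
s15 pointer 1.7541 wedge 0.0002 rel 1.7538
```

View pics/s15.png

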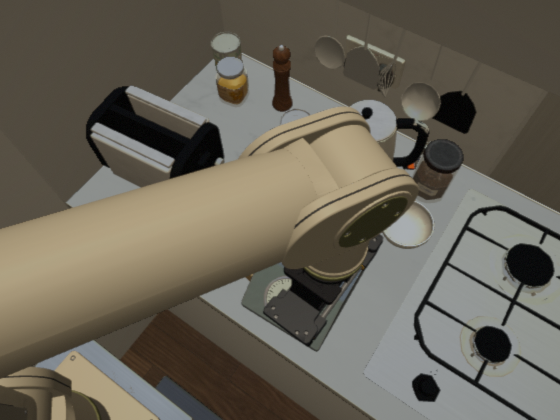

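View pics/w15.png

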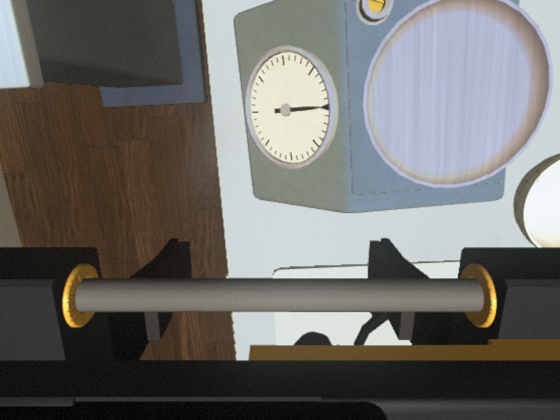

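The arm hides the dial in the scene view, but the wrist view shows the pointer on the wedge. I'll move aside and check the driver.

Emit:
servo_tool(
  commands=[
    [0, [-10, -45, 0], -0.1],
    [0, [-15, -45, 0], -0.1],
    [0, [-20, -45, 0], -0.1],
    [0, [-20, -45, 0], -0.1],
    [0, [-20, -45, 0], -0.1],
    [0, [-20, -40, 0], 0],
    [0, [0, 0, 0], 0],
    [0, [0, 0, 0], 0],
  ],
)

```text
t: 19.2
tcp_pos: [0.3077, -0.5253, 0.2399]
tool_rot: [0.002, 0.872, 0.49, 0.001]
force: [0.6, 0.5, -0.5]
finger_gap: 0.0869
```

```bash
python3 - <<'E'
from h import *
s=snap("scene","s16"); P=cloud(s)
m=(P[...,2]>.125)&(P[...,2]<.145)&(abs(P[...,0]-.458)<.025)&(abs(P[...,1]+.078)<.025)&(s['d']>0); print(m.sum(),np.median(P[m],axis=0),P[m][:,2].max())
z=np.hstack([cv2.resize(s['p'][190:310,200:320,::-1],(600,600),interpolation=cv2.INTER_CUBIC)]); cv2.imwrite("pics/s16z.png",z)
E
python3 ang.py s16; python3 dial.py w15 s16
```

```text
t 19.2 tcp [ 0.3077 -0.5253  0.2399] yaw x 1.023 q [ 1.027  0.286 -0.074  1.483  0.02   1.369  0.404] F [ 0.64  0.5  -0.5 ]
141 [ 0.45604529 -0.07836066  0.13594509] 0.1408279634739472
s16 pointer -0.0035 wedge 0.0016 rel -0.0052
w15 [-0.67  -0.035  0.742] [ 0.4192 -0.1951  0.0627]
s16 [-0.67  -0.035  0.742] [ 0.4192 -0.1951  0.0627]
```

View pics/s16.png

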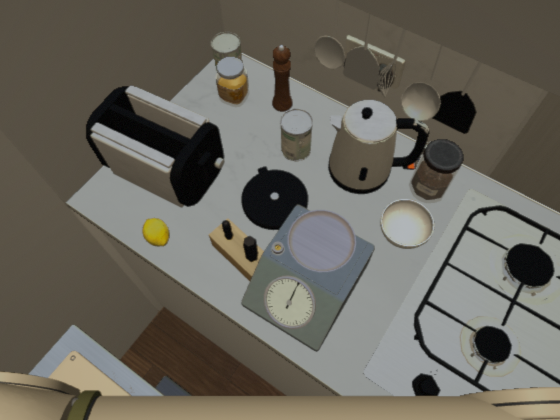

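View pics/s16z.png

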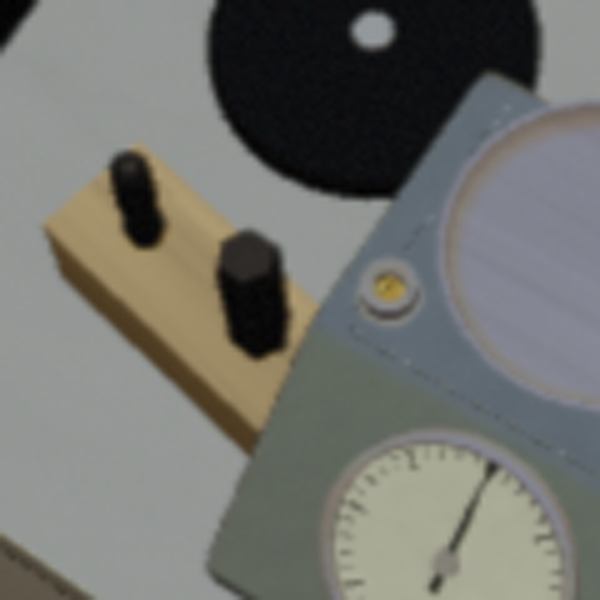

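View pics/dial_s16.png

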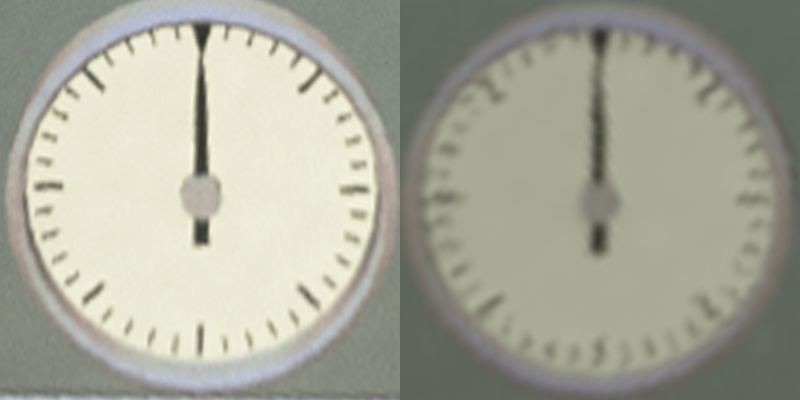

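The rectified wrist view shows the pointer exactly on the wedge. The driver stands upright in its bore with its top at 0.136 m, and the bystanders haven't moved.

```bash
python3 -c "
from plant import r
print(r.close_job())"
```

```text
the job is handed in; nothing more can be done
None
```

The scale's pointer now stands on the wedge-shaped zero mark, and the screwdriver is back upright in its own bore in the tool block. The job was handed in at about 19 s.

- **Finding the slot:** I turned the blade clockwise on the recessed screw at about 2–3 N until the force dropped. I then pressed on until the blade met the bottom of the slot, about 3.3 mm below where it first touched.
- **Setting zero:** I turned the screw clockwise in steps, reading the dial between them. The pointer went from -0.66 rad to about -0.005 rad, which is within the accuracy of my reading. It read the same after I took the driver out and again at the end.
- **Forces:** in the readings taken after each move, the push on the screw stayed at or below about 3.5 N, against the 12 N limit.
- **Final check:** the top of the driver is at 0.136 m, as expected when it stands fully in the block. The gripper is clear of everything. The other screwdriver and the bystanders look unmoved in the last picture.

My position estimates for the screw differed by 2–4 mm between cameras. I lined the blade up with close wrist-camera views instead, and the fit went in cleanly. No check failed.

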